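# Snap the lost knob back on the kitchen hotplate

## Robot

A 6-joint arm with a two-finger parallel gripper is mounted at the origin on the work surface. World frame = base frame: x ahead of the robot, y to its left, z up, the work surface at z = 0. Lengths are in m, angles in rad, forces in N, time in s.
With the tool pointing down it reaches from about 0.275 to 0.825 m from the base axis. Payload 5.2 kg.
Tool frame: the origin (TCP) lies midway between the tips of the shut fingers; the grasp point (between the pads) lies 19 mm behind it; z points along the fingers, y is the direction in which the jaws open and shut (so a half turn about z gives the same grasp; the last joint's range is limited). The gripper opens to 93 mm and grips with 3 to 60 N. Pads are 15 mm wide; open, the fingers measure 128 mm over their backs; the gripper's body (75 mm by 188 mm) begins 65 mm behind the grasp point.
Start: joints at [1.095, 0.259, 1.535, -0, 1.348, -0.203], TCP at [0.148, 0.53, 0.219] pointing down, gripper open.
Joint ranges: [-3.14, 3.14], [-0.91, 2.08], [0.19, 2.58], [-1.22, 4.36], [0.22, 2.71], [-3.12, 3.12]. Speed limits (rad/s): [2.57, 2.57, 3.14, 3.14, 3.14, 3.14].

## Interface

Orientations are given as a unit quaternion [x, y, z, w].
In Python, from rig import sensors, optics, order gives the robot as it stands.
- The arm moves only by the shell command python3 -m crank 'ROWS' [FORCE]. ROWS is JSON, a list of rows, each an object of numbers: "fingers": the gripper command: -1 is shut, 1 is fully open, values between are in proportion; "dx", "dy", "dz": the shift along the tool's x, y, z as a fraction of full scale; "spin": the turn about the tool's z as a fraction of full scale. In form: [{"fingers": .., "dx": .., "dy": .., "dz": .., "spin": ..}, ...]. A call has 1 to 5 rows; each row is the pose to reach, as a shift and turn from the pose commanded when the call began, along the tool's axes at that moment, turning the shorter way round; what a row does not reach only later rows make up. Full scale, the value 1, is 12 cm for a shift and 360 degrees for a turn. A row lasts 1/10 s, in which the tool goes at most 50 mm and 8.59 degrees, less where a joint would pass 70% of its speed; a pose out of reach is approached as far as the arm can. A call with a number of a shift or a turn outside -1 to 1 is refused whole. A call with a gripper value outside its range is refused whole. The fingers move at their own pace and stop on an object; FORCE is the grip in N (left out, the last holds). Time passes only in rows, so rows that repeat a pose let the fingers close. It gives the time, the measured TCP pose, the force and the opening at its end, in the units of the state.
- sensors.sense(): the state, without advancing time (a new reading comes with each control period).
- optics.camera(name): name is "scene" or "side" or "wrist"; returns a dict with "image" (480x640x3 uint8, blue, green, red), "fx", "fy", "cx", "cy" (pixels), "T" (4x4, takes a point from camera to world coordinates). Camera axes: x right, y down, z forward; pixel columns grow to the right and rows downward; lengths in m; the calibration is good to about 2 mm. A picture is of the moment at which its call begins. There is no depth.
- order.sign_off(): hands the job in, once; it reports no verdict.
The state is a dict: "t": time; "qpos": joint angles; "qvel": joint speeds; "joint_torque": joint torques, N m; "tcp_pos": TCP position; "tool_rot": TCP orientation; "ft_force": force on the tool from outside, world axes, zero at the start; "moment": the same for the moment, N m; "opening": finger opening in m.
Only numpy, scipy, OpenCV 4.12 (cv2) and the standard library are available. Lean on these libraries where they do the work, as an engineer would, in place of code of your own. Each camera call takes 0.05 s, during which the arm holds its last target. There are 200 camera calls.

## Task

The black control knob has come off the benchtop hotplate. Pick up the loose black knob from the brown chopping board, hold it upright over the hotplate's bare brass spindle, turn it so that the white line on the knob points the same way as the white mark at the foot of the spindle, and push it straight down until it snaps fully home. Then let go; leave the red and the cream knobs where they lie on the board.

Things in the scene. Friction and masses are not known exactly. Their poses are not given: they have to be found in the camera images.
- black_knob_mid (a point): Centre of the upright black knob, 20 mm above its underside, on its axis (z up). 40 mm high: round skirt 60 mm across, 8 mm high; above it a flat-sided bar grip 54 mm long (x), 30 mm wide (y): grip it across the 30 mm. A white line on the bar's top runs from the middle to its +x end; the D-bore's flat is on that side. Bore: 28 mm deep, funnel mouth, 1-2 mm play, 15 degrees either way.
- spindle_seat (a point): Foot of the bare brass D-spindle (16 mm across, 26 high, tip tapered), front right on the hotplate: on its axis, top of its 54 mm black collar, where a knob's underside rests (home: knob centre 20 mm above). z up; x points to the flat's side, as does the collar's white mark. Side balls 16 mm up snap into the knob in the last 7 mm (push 5-15 N). The spindle turns stiffly, 0.12 N m; any angle.
- red_knob_mid (a point): Centre, half-way up, of a red knob of the same outer shape and size as the black one, standing on the brown board. A bystander: leave it.
- cream_knob_mid (a point): Centre, half-way up, of a cream knob of the same outer shape and size as the black one, standing on the brown board. A bystander: leave it.

How it is judged:
By the outcome, as a careful person would: the job done as asked, in the order asked, and still so for the second after the job is handed in, with the robot touching nothing.
It also fails if it takes over 38 s, if anything falls off the work surface, if the arm or the gripper's body presses on something with over 40 N, if the wrist force passes 120 N, or if a joint passes its speed limit or range.

## Working session

There is one attempt and no reset: what is moved stays moved. The work goes in short steps, Python scripts to look and compute and a shell command to move; the robot and the scene stay as the last step left them, time stands still between calls to the robot, and variables do not carry over. Pictures are saved under pics/ and viewed, about 8 in all and at most 12, crops included, and the job is handed in when it is done.

```bash
mkdir -p pics
cat > h.py <<'E'
import numpy as np, cv2
from rig import sensors, optics, order
def shot(n,f=None):
    c=optics.camera(n)
    if f: cv2.imwrite('pics/'+f,c['image'])
    return c
def ray(c,u,v):
    T=np.array(c['T']); d=T[:3,:3]@np.array([(u-c['cx'])/c['fx'],(v-c['cy'])/c['fy'],1]); return T[:3,3],d
def onz(c,u,v,z):
    o,d=ray(c,u,v); return o+d*(z-o[2])/d[2]
def proj(c,p):
    T=np.array(c['T']); q=T[:3,:3].T@(np.array(p)-T[:3,3]); return [c['fx']*q[0]/q[2]+c['cx'],c['fy']*q[1]/q[2]+c['cy']]
E
python3 - <<'E'
from h import *
import pickle
C={n:shot(n) for n in('scene','side','wrist')}
pickle.dump(C,open('c0.pkl','wb'))
a=C['scene']['image'];cv2.imwrite('pics/scene0.png',a);cv2.imwrite('pics/side0.png',C['side']['image']);cv2.imwrite('pics/wrist0.png',C['wrist']['image'])
for n in C: print(n,np.round(C[n]['T'],3).tolist(),C[n]['fx'])
s=sensors.sense();print(s)
E
```

```text
scene [[-0.016, 0.592, -0.806, 1.224], [1.0, -0.004, -0.023, -0.014], [-0.017, -0.806, -0.591, 0.627], [0.0, 0.0, 0.0, 1.0]] 586.8718689970239
side [[0.854, -0.329, 0.402, 0.237], [-0.519, -0.571, 0.636, -0.462], [0.02, -0.752, -0.659, 0.535], [0.0, 0.0, 0.0, 1.0]] 468.36322821694364
wrist [[0.271, 0.921, 0.279, 0.07], [0.963, -0.258, -0.081, 0.551], [-0.003, 0.29, -0.957, 0.383], [0.0, 0.0, 0.0, 1.0]] 431.8932162615086
{'t': 0.15, 'qpos': array([ 1.09516562e+00,  2.59178740e-01,  1.53579370e+00, -6.28113430e-06,
        1.34798803e+00, -2.02807538e-01]), 'qvel': array([-0.00101529, -0.00264525, -0.00279263, -0.00043332, -0.00073008,
       -0.00101296]), 'joint_torque': array([-5.20765707e-05, -4.37642705e+01, -2.84232026e+01,  7.19079841e-02,
        3.79511132e-02, -1.16950605e-04]), 'tcp_pos': array([0.14799583, 0.52930127, 0.21802223]), 'tool_rot': array([ 1.35988196e-01,  9.90710221e-01, -6.45956689e-04, -2.24683810e-04]), 'ft_force': array([ 0.91225471,  0.97822342, -0.29135327]), 'moment': array([ 0.06056173,  0.01467092, -0.00228414]), 'opening': 0.09290349809750295}
```

View pics/scene0.png

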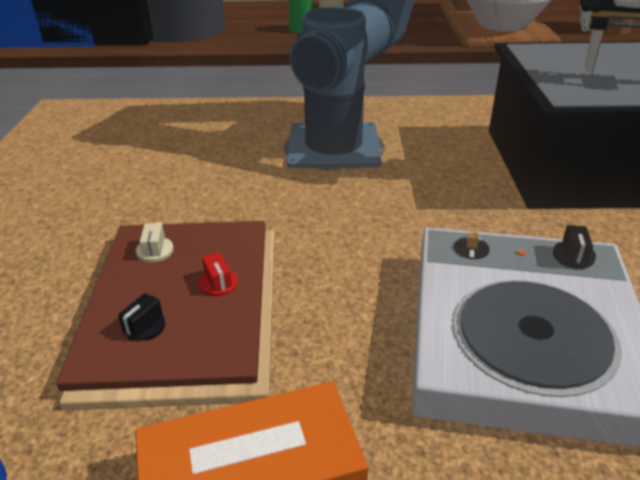

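View pics/wrist0.png

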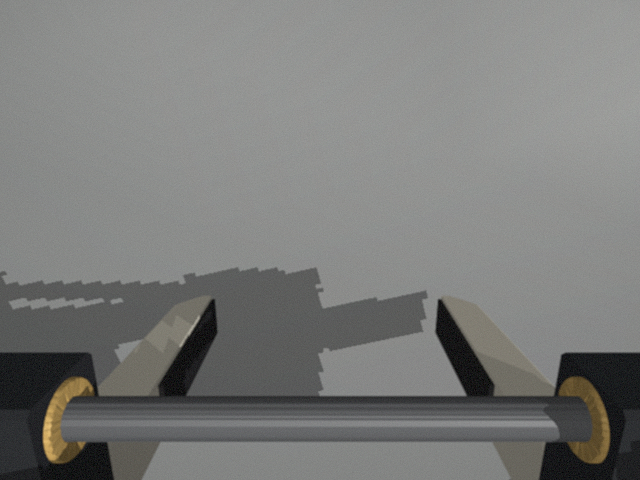

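The scene view shows the board on the left (-y), with the black knob at about (141,318) and its white line from about (146,307) to (126,322). The hotplate is on the right, with the spindle at (472,240) and its white mark at (472,254). The wrist view shows only the box top under the gripper.

View pics/side0.png

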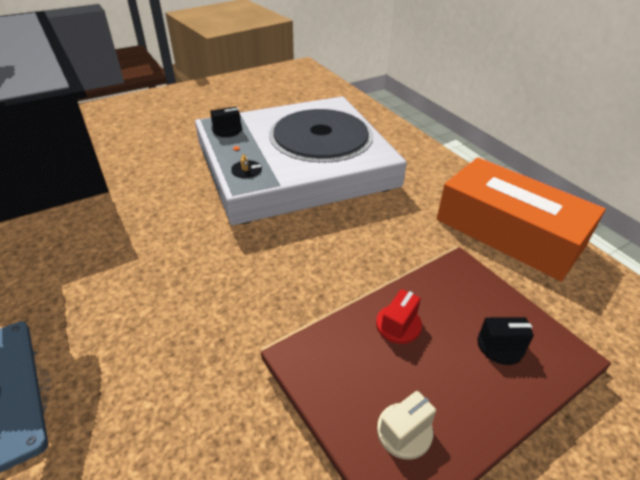

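Run:
```python
from h import *
import pickle
C=pickle.load(open('c0.pkl','rb'))
a=C['scene']['image']
k=cv2.resize(a[285:350,95:195],None,fx=6,fy=6,interpolation=cv2.INTER_CUBIC)
s=cv2.resize(a[220:285,430:530],None,fx=6,fy=6,interpolation=cv2.INTER_CUBIC)
cv2.imwrite('pics/crop0.png',cv2.resize(np.vstack([k,s]),None,fx=.75,fy=.75))
for z in(.02,.04,.06,.08): print(z,onz(C['scene'],144,325,z),onz(C['scene'],472,248,z))
```

```text
0.02 [ 0.60397897 -0.28502764  0.02      ] [0.41857711 0.23245955 0.02      ]
0.04 [ 0.62440101 -0.27609088  0.04      ] [0.44510763 0.22434653 0.04      ]
0.06 [ 0.64482305 -0.26715412  0.06      ] [0.47163815 0.21623352 0.06      ]
0.08 [ 0.66524508 -0.25821736  0.08      ] [0.49816866 0.2081205  0.08      ]
```

View pics/crop0.png

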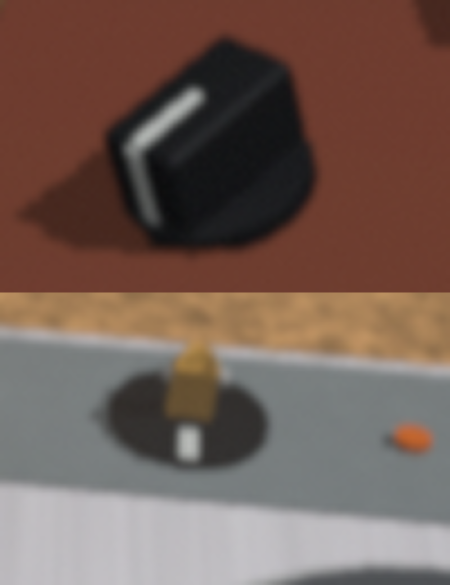

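The side view shows the black knob at (505,340) with its line from (508,325) to (531,325), and the spindle collar at (246,169) with its mark at (255,167). In the crop, the line runs from (139.4,305.7) to (123.9,317.2) in scene pixels, and the collar centre is at (471.6,247.9).

```bash
cat >> h.py <<'E'
def tri(c1,p1,c2,p2):
    o1,d1=ray(c1,*p1);o2,d2=ray(c2,*p2)
    s=np.linalg.lstsq(np.c_[d1,-d2],o2-o1,rcond=None)[0]
    a=o1+s[0]*d1;b=o2+s[1]*d2; return (a+b)/2,np.linalg.norm(a-b)
E
python3 - <<'E'
from h import *
import pickle
C=pickle.load(open('c0.pkl','rb'));A,B=C['scene'],C['side']
for n,p,q in(('line in',(139.4,305.7),(508,325)),('line out',(123.9,317.2),(531,325)),('collar',(471.6,247.9),(246,169)),('mark',(471.8,253.5),(256,167))):
    print(n,tri(A,p,B,q))
# knob angle from line on plane
E
cat > ang.py <<'E'
E
```

```text
line in (array([ 0.62395685, -0.27559004,  0.07673504]), np.float64(0.00013935689646579188))
line out (array([ 0.6478271 , -0.29041694,  0.077647  ]), np.float64(0.00012246756377968946))
collar (array([0.48940266, 0.20955419, 0.07246016]), np.float64(0.0023378601837251963))
mark (array([0.5066926 , 0.20569911, 0.07401806]), np.float64(0.0038519764053410333))
```

```bash
R='x'; 
python3 -m crank '[{"fingers":1,"dx":-0.43,"dy":-0.22,"dz":0,"spin":0},{"fingers":1,"dx":-0.86,"dy":-0.45,"dz":0,"spin":0},{"fingers":1,"dx":-0.86,"dy":-0.45,"dz":0,"spin":0}]'
python3 -m crank '[{"fingers":1,"dx":-0.43,"dy":-0.22,"dz":0,"spin":0},{"fingers":1,"dx":-0.86,"dy":-0.45,"dz":0,"spin":0},{"fingers":1,"dx":-0.86,"dy":-0.45,"dz":0,"spin":0}]'
python3 -m crank '[{"fingers":1,"dx":-0.43,"dy":-0.22,"dz":0,"spin":0},{"fingers":1,"dx":-0.86,"dy":-0.45,"dz":0,"spin":0},{"fingers":1,"dx":-0.86,"dy":-0.45,"dz":0,"spin":0}]'
python3 -m crank '[{"fingers":1,"dx":-0.43,"dy":-0.22,"dz":0,"spin":0},{"fingers":1,"dx":-0.86,"dy":-0.45,"dz":0,"spin":0},{"fingers":1,"dx":-0.86,"dy":-0.45,"dz":0,"spin":0},{"fingers":1,"dx":-0.86,"dy":-0.45,"dz":0,"spin":0}]'
python3 - <<'E'
from h import *
import pickle
c=shot('wrist','w1.png'); pickle.dump(c,open('c1.pkl','wb')); print(proj(c,[.489,.2095,.0725]))
E
```

```text
t: 0.45
tcp_pos: [0.235, 0.4473, 0.2183]
tool_rot: [0.137, 0.991, -0.001, 0.0]
ft_force: [0.2, 0.8, 0.7]
opening: 0.093
t: 0.75
tcp_pos: [0.3204, 0.3673, 0.2185]
tool_rot: [0.137, 0.991, -0.001, 0.0]
ft_force: [0.5, 1.1, 0.6]
opening: 0.093
t: 1.05
tcp_pos: [0.4055, 0.2873, 0.2184]
tool_rot: [0.138, 0.991, -0.001, 0.001]
ft_force: [-0.3, 0.9, 0.0]
opening: 0.093
t: 1.45
tcp_pos: [0.4889, 0.2086, 0.218]
tool_rot: [0.138, 0.99, -0.0, -0.0]
ft_force: [-0.7, -0.1, -0.2]
opening: 0.0932
[np.float64(328.5774628816886), np.float64(228.61597975697214)]
```

View pics/w1.png

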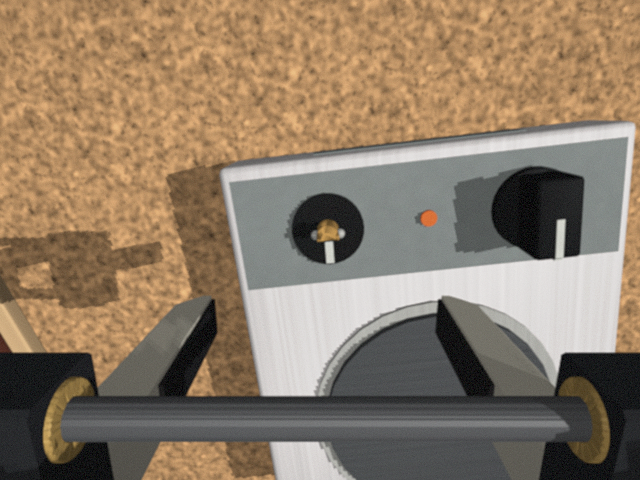

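The wrist view shows the collar at about (328,228), as predicted. The spindle is in the middle of it, with side balls at its left and right, and the white mark is at (330,252), below.

Run:
```python
from h import *
import pickle
c=pickle.load(open('c1.pkl','rb'));im=c['image'].astype(int)
z=.0725
sub=im[180:275,275:380]
dark=(sub.max(2)<60).astype(np.uint8)
cn=max(cv2.findContours(dark,cv2.RETR_EXTERNAL,cv2.CHAIN_APPROX_NONE)[0],key=cv2.contourArea)
h=cv2.convexHull(cn).reshape(-1,2)+[275,180]
P=np.array([onz(c,u,v,z)[:2] for u,v in h]).astype(np.float32)
(e,ax,an)=cv2.fitEllipse(P*1000); print('collar',e,ax,'minC',cv2.minEnclosingCircle(P*1000))
w=(im.min(2)>150)&(im.max(2)-im.min(2)<25)
yy,xx=np.nonzero(w); m=(xx>315)&(xx<345)&(yy>240)&(yy<266); 
pts=np.array([onz(c,u,v,z)[:2] for u,v in zip(xx[m],yy[m])])
q=pts.mean(0)*1000; print('mark',q,m.sum(),'ang from centre',np.degrees(np.arctan2(*(q-e)[::-1])))
g=cv2.fitLine((pts*1000).astype(np.float32),cv2.DIST_L2,0,.01,.01).ravel();print('axis ang',np.degrees(np.arctan2(g[1],g[0])))
# target tool travel to knob
from scipy.spatial.transform import Rotation as R
s=sensors.sense();r=R.from_quat(s['tool_rot']);print(r.inv().apply(np.array([.624,-.276,.2])-s['tcp_pos'])/.12)
```

```text
collar (488.9910583496094, 208.41798400878906) (53.08946228027344, 53.42801284790039) minC ((489.0564880371094, 208.3365478515625), 26.878950119018555)
mark [506.70809438 204.96247969] 165 ang from centre -11.036334639498493
axis ang -11.652577
[-2.19475314 -3.5874867   0.14811838]
```

```bash
python3 -m crank '[{"fingers":1,"dx":-0.2,"dy":-0.33,"dz":0,"spin":0},{"fingers":1,"dx":-0.55,"dy":-0.9,"dz":0,"spin":0},{"fingers":1,"dx":-0.55,"dy":-0.9,"dz":0,"spin":0}]' >/dev/null
python3 -m crank '[{"fingers":1,"dx":-0.2,"dy":-0.33,"dz":0,"spin":0},{"fingers":1,"dx":-0.55,"dy":-0.9,"dz":0,"spin":0},{"fingers":1,"dx":-0.55,"dy":-0.9,"dz":0,"spin":0}]' 
python3 -m crank '[{"fingers":1,"dx":-0.2,"dy":-0.33,"dz":0,"spin":0},{"fingers":1,"dx":-0.55,"dy":-0.9,"dz":0,"spin":0},{"fingers":1,"dx":-0.55,"dy":-0.9,"dz":0,"spin":0}]' >/dev/null
python3 -m crank '[{"fingers":1,"dx":-0.3,"dy":-0.4,"dz":0.05,"spin":0.02},{"fingers":1,"dx":-0.55,"dy":-0.9,"dz":0.15,"spin":0.045},{"fingers":1,"dx":-0.55,"dy":-0.9,"dz":0.15,"spin":0.045},{"fingers":1,"dx":-0.55,"dy":-0.9,"dz":0.15,"spin":0.045}]'
python3 - <<'E'
from h import *
import pickle
c=shot('wrist','w2.png'); pickle.dump(c,open('c2.pkl','wb')); print(proj(c,[.624,-.276,.077]))
E
```

```text
t: 2.1
tcp_pos: [0.5564, -0.034, 0.2187]
tool_rot: [0.136, 0.991, -0.0, 0.0]
ft_force: [-0.7, 0.1, 0.2]
opening: 0.0928
t: 2.8
tcp_pos: [0.6252, -0.2783, 0.1986]
tool_rot: [0.275, 0.961, 0.0, -0.001]
ft_force: [0.8, 0.1, 0.3]
opening: 0.0929
[np.float64(329.3065530284183), np.float64(234.44001932575887)]
```

View pics/w2.png

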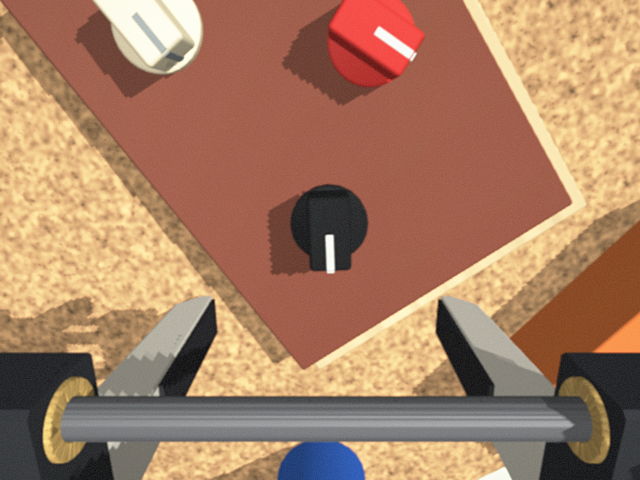

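The wrist view shows the black knob at (330,220) with its line running from (330,235) to (331,272), so it is nearly aligned with the tool x axis. A blue item at (320,470) lies off in -x.

Run:
```python
from h import *
import pickle
from scipy.spatial.transform import Rotation as R
c=pickle.load(open('c2.pkl','rb'));im=c['image'].astype(int)
w=(im.min(2)>140)&(im.max(2)-im.min(2)<40)
yy,xx=np.nonzero(w); m=(xx>315)&(xx<345)&(yy>225)&(yy<285)
px=np.c_[xx,yy][m]; r=onz
pts=np.array([onz(c,u,v,.077)[:2] for u,v in px])*1000
g=cv2.fitLine(pts.astype(np.float32),cv2.DIST_L2,0,.01,.01).ravel();d=g[:2]; d=d*np.sign(d[0])
t=(pts-g[2:])@d; t=t[t<np.inf]
print('line ang',np.degrees(np.arctan2(d[1],d[0])),'inner',g[2:]+t.min()*d,'outer',g[2:]+t.max()*d,'outer top minus27',g[2:]+(t.max()-27)*d)
# skirt upper part: dark hull, fit circle on skirt pixels at z=.045
sub=im[175:285,285:380];dk=(sub.max(2)<45).astype(np.uint8)
cn=max(cv2.findContours(dk,cv2.RETR_EXTERNAL,cv2.CHAIN_APPROX_NONE)[0],key=cv2.contourArea).reshape(-1,2)+[285,175]
P=np.array([onz(c,u,v,.043)[:2] for u,v in cn])*1000
s=sensors.sense();T=R.from_quat(s['tool_rot']);tx=T.as_matrix()[:2,0]
# right-hand side and upper (no shadow, no bar)
right=cn[(cn[:,0]>352)]; Q=np.array([onz(c,u,v,.043)[:2] for u,v in right])*1000
A=np.c_[2*Q,np.ones(len(Q))];x=np.linalg.lstsq(A,(Q**2).sum(1),rcond=None)[0];print('skirt fit',x[:2],np.sqrt(x[2]+x[:2]@x[:2]),len(Q))
for u in((320,445),): print('blue',onz(c,*u,0),onz(c,*u,.08))
print(s['tcp_pos'],T.as_euler('xyz',degrees=True), 'tool x ang',np.degrees(np.arctan2(tx[1],tx[0])))
for z in(.0,): print(proj(c,[.624,-.276,.043]))
```

```text
line ang -29.817001 inner [ 624.14311987 -276.37931692] outer [ 647.82645152 -289.95222425] outer top minus27 [ 624.40076808 -276.526975  ]Traceback (most recent call last):
  File "<stdin>", line 19, in <module>
    return umr_sum(a, axis, dtype, out, keepdims, initial, where)
numpy.exceptions.AxisError: axis 1 is out of bounds for array of dimension 1
```

```bash
python3 -m crank '[{"fingers":1,"dx":0.015,"dy":0.009,"dz":0.3,"spin":-0.006},{"fingers":1,"dx":0.015,"dy":0.009,"dz":0.6,"spin":-0.006},{"fingers":1,"dx":0.015,"dy":0.009,"dz":0.8,"spin":-0.006},{"fingers":1,"dx":0.015,"dy":0.009,"dz":0.8,"spin":-0.006}]'
python3 -m crank '[{"fingers":1,"dx":0,"dy":0,"dz":0.2,"spin":0},{"fingers":1,"dx":0,"dy":0,"dz":0.35,"spin":0},{"fingers":1,"dx":0,"dy":0,"dz":0.43,"spin":0},{"fingers":1,"dx":0,"dy":0,"dz":0.43,"spin":0}]' 
python3 -m crank '[{"fingers":-1,"dx":0,"dy":0,"dz":0,"spin":0},{"fingers":-1,"dx":0,"dy":0,"dz":0,"spin":0},{"fingers":-1,"dx":0,"dy":0,"dz":0,"spin":0},{"fingers":-1,"dx":0,"dy":0,"dz":0,"spin":0},{"fingers":-1,"dx":0,"dy":0,"dz":0,"spin":0}]' 35
```

```text
t: 3.25
tcp_pos: [0.6222, -0.2701, 0.101]
tool_rot: [0.255, 0.967, 0.002, -0.004]
ft_force: [-0.6, 0.5, 0.2]
opening: 0.093
t: 3.65
tcp_pos: [0.6244, -0.2733, 0.0532]
tool_rot: [0.255, 0.967, 0.0, -0.0]
ft_force: [0.2, 0.1, -0.2]
opening: 0.0929
t: 4.15
tcp_pos: [0.6245, -0.275, 0.0534]
tool_rot: [0.256, 0.967, -0.0, 0.0]
ft_force: [-1.6, 0.7, 1.0]
opening: 0.0574
```

```bash
python3 -m crank '[{"fingers":-1,"dx":0,"dy":-0.01,"dz":0.02,"spin":0},{"fingers":-1,"dx":0,"dy":-0.01,"dz":0.02,"spin":0},{"fingers":-1,"dx":0,"dy":-0.01,"dz":0.02,"spin":0},{"fingers":-1,"dx":0,"dy":-0.01,"dz":0.02,"spin":0},{"fingers":-1,"dx":0,"dy":-0.01,"dz":0.02,"spin":0}]' 35
python3 -m crank '[{"fingers":-1,"dx":0,"dy":0,"dz":0,"spin":0},{"fingers":-1,"dx":0,"dy":0,"dz":0,"spin":0}]'
python3 - <<'E'
from h import *
shot('wrist','w3.png')
E
```

```text
t: 4.65
tcp_pos: [0.6237, -0.2758, 0.0505]
tool_rot: [0.256, 0.967, 0.0, -0.0]
ft_force: [-0.3, -0.2, -0.4]
opening: 0.03
t: 4.85
tcp_pos: [0.6238, -0.2759, 0.0506]
tool_rot: [0.256, 0.967, 0.0, -0.0]
ft_force: [0.7, -0.3, -0.1]
opening: 0.0294
```

View pics/w3.png

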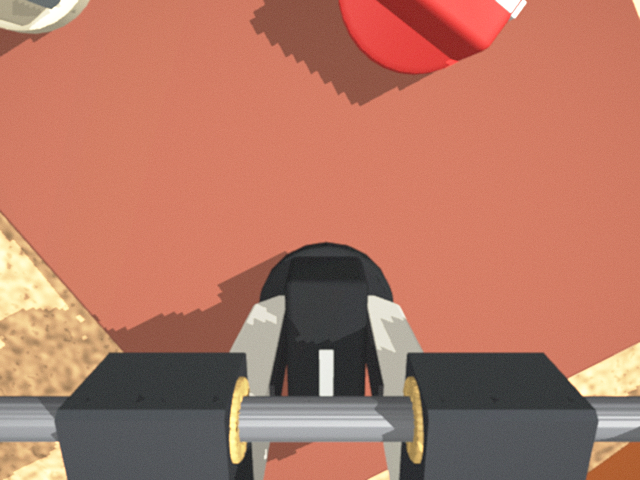

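The picture shows the bar square between the pads, with the white line toward the bottom at (326,372). The opening of 29.4 mm fits the 30 mm bar. Next I lift and carry it.

```bash
python3 -m crank '[{"fingers":-1,"dx":0,"dy":0,"dz":-0.2,"spin":0},{"fingers":-1,"dx":0,"dy":0,"dz":-0.6,"spin":0},{"fingers":-1,"dx":0,"dy":0,"dz":-1,"spin":0},{"fingers":-1,"dx":0,"dy":0,"dz":-1,"spin":0}]'
python3 -m crank '[{"fingers":-1,"dx":0.25,"dy":0.25,"dz":0,"spin":0},{"fingers":-1,"dx":0.5,"dy":0.5,"dz":0,"spin":0},{"fingers":-1,"dx":0.74,"dy":0.74,"dz":0,"spin":0}]'
python3 -m crank '[{"fingers":-1,"dx":0.25,"dy":0.25,"dz":0,"spin":0},{"fingers":-1,"dx":0.5,"dy":0.5,"dz":0,"spin":0},{"fingers":-1,"dx":0.74,"dy":0.74,"dz":0,"spin":0}]'
python3 -m crank '[{"fingers":-1,"dx":0.25,"dy":0.25,"dz":0,"spin":0},{"fingers":-1,"dx":0.5,"dy":0.5,"dz":0,"spin":0},{"fingers":-1,"dx":0.74,"dy":0.74,"dz":0,"spin":0}]'
python3 -m crank '[{"fingers":-1,"dx":0.25,"dy":0.25,"dz":0,"spin":-0.017},{"fingers":-1,"dx":0.5,"dy":0.5,"dz":0,"spin":-0.034},{"fingers":-1,"dx":0.74,"dy":0.74,"dz":0,"spin":-0.051},{"fingers":-1,"dx":0.74,"dy":0.74,"dz":0,"spin":-0.051},{"fingers":-1,"dx":0.74,"dy":0.74,"dz":0,"spin":-0.051}]'
python3 - <<'E'
from h import *
from scipy.spatial.transform import Rotation as R
s=sensors.sense();r=R.from_quat(s['tool_rot']);print(s['tcp_pos'],s['tool_rot'],r.inv().apply(np.array([.489,.2084,.125])-s['tcp_pos'])/.12,s['ft_force'])
x=-r.as_matrix()[:,0];print(np.degrees(np.arctan2(x[1],x[0])))
E
```

```text
t: 5.3
tcp_pos: [0.6276, -0.2782, 0.1796]
tool_rot: [0.256, 0.967, -0.002, 0.007]
ft_force: [0.5, 0.3, -0.9]
opening: 0.0297
t: 5.6
tcp_pos: [0.5896, -0.1535, 0.1699]
tool_rot: [0.256, 0.967, 0.0, -0.0]
ft_force: [0.3, 0.6, -1.0]
opening: 0.0292
t: 5.9
tcp_pos: [0.5563, -0.0319, 0.1701]
tool_rot: [0.256, 0.967, 0.0, -0.0]
ft_force: [0.0, 0.4, -0.0]
opening: 0.0295
t: 6.2
tcp_pos: [0.5232, 0.0891, 0.1703]
tool_rot: [0.256, 0.967, 0.0, -0.0]
ft_force: [1.2, 0.1, -1.1]
opening: 0.03
t: 6.7
tcp_pos: [0.4904, 0.2092, 0.1703]
tool_rot: [0.098, 0.995, -0.0, -0.0]
ft_force: [0.5, 0.0, -1.4]
opening: 0.0298
[0.49042933 0.20918965 0.17028838] [ 9.77155771e-02  9.95214330e-01 -3.05794089e-04 -9.79468384e-05] [ 0.01035271 -0.00853443  0.37740996] [ 0.54365242  0.02160966 -1.44143199]
-11.215279720892303
```

```bash
python3 -m crank '[{"fingers":-1,"dx":0.01,"dy":-0.009,"dz":0.2,"spin":0},{"fingers":-1,"dx":0.01,"dy":-0.009,"dz":0.38,"spin":0},{"fingers":-1,"dx":0.01,"dy":-0.009,"dz":0.38,"spin":0},{"fingers":-1,"dx":0.01,"dy":-0.009,"dz":0.38,"spin":0}]'
python3 - <<'E'
from h import *
a=shot('scene')['image'][185:285,410:530];b=shot('side')['image'][85:205,180:324]
cv2.imwrite('pics/s4.png',np.hstack([cv2.resize(a,(400,333)),cv2.resize(b,(400,333))]))
E
```

```text
t: 7.1
tcp_pos: [0.49, 0.2065, 0.125]
tool_rot: [0.1, 0.995, -0.0, -0.0]
ft_force: [-0.3, 1.2, -0.3]
opening: 0.0295
```

View pics/s4.png

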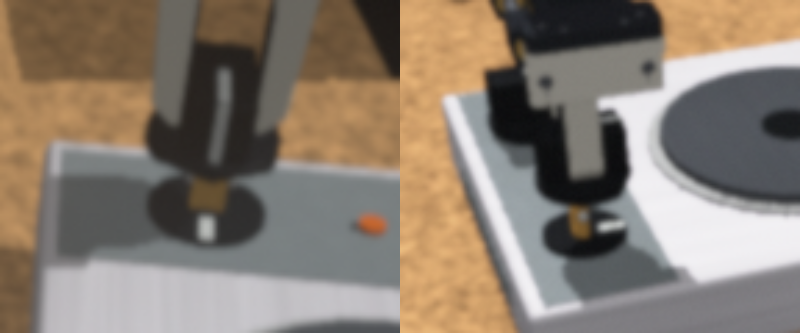

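Both views show the knob upright over the spindle, with its line and the collar mark pointing the same way. I correct about 2 mm in y, then descend in steps.

```bash
python3 -m crank '[{"fingers":-1,"dx":0.006,"dy":0.012,"dz":0,"spin":0},{"fingers":-1,"dx":0.006,"dy":0.012,"dz":0,"spin":0},{"fingers":-1,"dx":0.006,"dy":0.012,"dz":0,"spin":0}]' 55
python3 -m crank '[{"fingers":-1,"dx":0,"dy":0,"dz":0,"spin":0},{"fingers":-1,"dx":0,"dy":0,"dz":0.03,"spin":0},{"fingers":-1,"dx":0,"dy":0,"dz":0.06,"spin":0},{"fingers":-1,"dx":0,"dy":0,"dz":0.08,"spin":0},{"fingers":-1,"dx":0,"dy":0,"dz":0.08,"spin":0}]'
```

```text
t: 7.5
tcp_pos: [0.4895, 0.2094, 0.1256]
tool_rot: [0.098, 0.995, 0.0, 0.0]
ft_force: [0.3, -0.2, -0.8]
opening: 0.0295
t: 8.0
tcp_pos: [0.4888, 0.2092, 0.1148]
tool_rot: [0.099, 0.995, -0.0, -0.001]
ft_force: [0.3, -0.1, -0.9]
opening: 0.0298
```

```bash
python3 -m crank '[{"fingers":-1,"dx":0,"dy":-0.005,"dz":0.03,"spin":0},{"fingers":-1,"dx":0,"dy":-0.005,"dz":0.06,"spin":0},{"fingers":-1,"dx":0,"dy":-0.005,"dz":0.09,"spin":0},{"fingers":-1,"dx":0,"dy":-0.005,"dz":0.09,"spin":0}]'
python3 -m crank '[{"fingers":-1,"dx":0,"dy":0,"dz":0.02,"spin":0},{"fingers":-1,"dx":0,"dy":0,"dz":0.05,"spin":0},{"fingers":-1,"dx":0,"dy":0,"dz":0.06,"spin":0},{"fingers":-1,"dx":0,"dy":0,"dz":0.06,"spin":0}]'
```

```text
t: 8.4
tcp_pos: [0.4886, 0.2086, 0.104]
tool_rot: [0.099, 0.995, -0.0, -0.001]
ft_force: [-1.0, -0.4, -1.8]
opening: 0.0298
t: 8.8
tcp_pos: [0.489, 0.2091, 0.0978]
tool_rot: [0.099, 0.995, 0.0, 0.0]
ft_force: [-1.0, 1.4, 1.7]
opening: 0.0299
```

```bash
python3 -m crank '[{"fingers":-1,"dx":0,"dy":0,"dz":0.02,"spin":0},{"fingers":-1,"dx":0,"dy":0,"dz":0.04,"spin":0},{"fingers":-1,"dx":0,"dy":0,"dz":0.05,"spin":0},{"fingers":-1,"dx":0,"dy":0,"dz":0.05,"spin":0}]'
python3 -m crank '[{"fingers":-1,"dx":0,"dy":0,"dz":0.02,"spin":0},{"fingers":-1,"dx":0,"dy":0,"dz":0.03,"spin":0},{"fingers":-1,"dx":0,"dy":0,"dz":0.03,"spin":0}]'
```

```text
t: 9.2
tcp_pos: [0.4888, 0.2087, 0.0907]
tool_rot: [0.099, 0.995, -0.0, -0.0]
ft_force: [0.1, 2.7, -4.9]
opening: 0.0294
t: 9.5
tcp_pos: [0.4896, 0.2088, 0.0889]
tool_rot: [0.099, 0.995, 0.0, 0.001]
ft_force: [-1.9, 1.0, 5.9]
opening: 0.0294
```

```bash
python3 -m crank '[{"fingers":-1,"dx":0,"dy":0,"dz":0.02,"spin":0},{"fingers":-1,"dx":0,"dy":0,"dz":0.03,"spin":0},{"fingers":-1,"dx":0,"dy":0,"dz":0.03,"spin":0}]'
python3 -m crank '[{"fingers":-1,"dx":0,"dy":0,"dz":0.01,"spin":0},{"fingers":-1,"dx":0,"dy":0,"dz":0.02,"spin":0},{"fingers":-1,"dx":0,"dy":0,"dz":0.02,"spin":0}]'
```

```text
t: 9.8
tcp_pos: [0.4899, 0.2088, 0.0887]
tool_rot: [0.098, 0.995, 0.0, 0.002]
ft_force: [-10.7, -1.3, 31.9]
opening: 0.0299
t: 10.1
tcp_pos: [0.49, 0.2089, 0.0886]
tool_rot: [0.098, 0.995, 0.0, 0.002]
ft_force: [-16.0, -2.7, 48.1]
opening: 0.0295
```

It stopped firmly at z 0.0886 with 48 N, well above the snap force. I relax the push, let go, back off and look.

```bash
python3 -m crank '[{"fingers":-1,"dx":0,"dy":0,"dz":-0.03,"spin":0},{"fingers":-1,"dx":0,"dy":0,"dz":-0.05,"spin":0}]'
python3 -m crank '[{"fingers":1,"dx":0,"dy":0,"dz":0,"spin":0},{"fingers":1,"dx":0,"dy":0,"dz":0,"spin":0},{"fingers":1,"dx":0,"dy":0,"dz":0,"spin":0},{"fingers":1,"dx":0,"dy":0,"dz":0,"spin":0},{"fingers":1,"dx":0,"dy":0,"dz":0,"spin":0}]'
python3 -m crank '[{"fingers":1,"dx":0,"dy":0,"dz":-0.4,"spin":0},{"fingers":1,"dx":0,"dy":0,"dz":-0.8,"spin":0},{"fingers":1,"dx":0,"dy":0,"dz":-1,"spin":0},{"fingers":1,"dx":0,"dy":0,"dz":-1,"spin":0}]'
python3 - <<'E'
from h import *
import pickle
A=shot('scene');B=shot('side');W=shot('wrist');pickle.dump((A,B,W),open('c5.pkl','wb'))
a=A['image'][195:285,420:540];b=B['image'][95:203,180:324];w=W['image'][120:345,190:490]
R=lambda i:cv2.resize(i,(400,300),interpolation=cv2.INTER_CUBIC)
cv2.imwrite('pics/s5.png',np.vstack([np.hstack([R(a),R(b)]),np.hstack([R(w),R(w)*0])]))
E
```

```text
t: 10.3
tcp_pos: [0.4897, 0.2088, 0.0892]
tool_rot: [0.098, 0.995, 0.0, 0.001]
ft_force: [-0.0, 1.4, -1.4]
opening: 0.0298
t: 10.8
tcp_pos: [0.489, 0.2086, 0.0874]
tool_rot: [0.099, 0.995, -0.0, -0.0]
ft_force: [0.4, -0.6, -0.6]
opening: 0.065
t: 11.2
tcp_pos: [0.4916, 0.2092, 0.2121]
tool_rot: [0.098, 0.995, 0.001, 0.004]
ft_force: [-0.4, -0.1, -0.1]
opening: 0.092
```

View pics/s5.png

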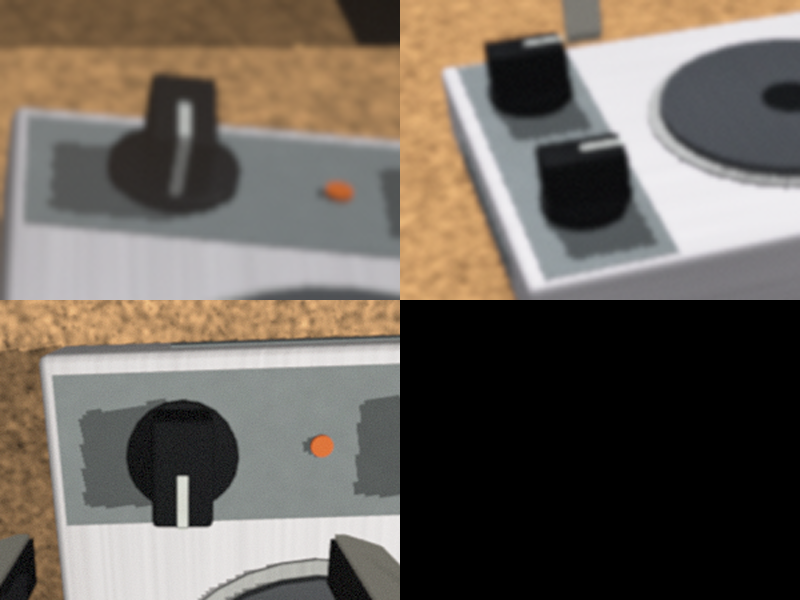

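The knob stands upright on the spindle in all three views, and its line points the same way as the mark did. I check its height by triangulation and the line angle from the wrist view.

Run:
```python
from h import *
import pickle
A,B,W=pickle.load(open('c5.pkl','rb'));C=pickle.load(open('c0.pkl','rb'));w1=pickle.load(open('c1.pkl','rb'))
print('top in',tri(A,(475.5,225),B,(244.8,148.6)),'out',tri(A,(475.5,236.1),B,(260.6,146.8)))
print('collar scene/wrist',tri(A,(471.6,247.9),w1,(328,228)),'side/wrist',tri(B,(246,169),w1,(328,228)))
im=W['image'].astype(int);w=(im.min(2)>140)&(im.max(2)-im.min(2)<40);yy,xx=np.nonzero(w);m=(xx>318)&(xx<338)&(yy>245)&(yy<288)
n,l,st,ce=cv2.connectedComponentsWithStats(w.astype(np.uint8))
i=[k for k in range(1,n) if 318<ce[k][0]<336 and 250<ce[k][1]<285 and st[k][4]>40];print(st[i],ce[i])
yy,xx=np.nonzero(l==i[0])
for z in(.1125,.1155):
  P=np.array([onz(W,u,v,z)[:2] for u,v in zip(xx,yy)])*1000
  g=cv2.fitLine(P.astype(np.float32),cv2.DIST_L2,0,.01,.01).ravel();d=g[:2]*np.sign(g[0]);t=(P-g[2:])@d
  print(z,np.degrees(np.arctan2(d[1],d[0])),g[2:]+t.min()*d,t.max()-t.min())
s=sensors.sense();print(s['tcp_pos'],s['tool_rot'])
```

```text
top in (array([0.49027649, 0.20853519, 0.11537274]), np.float64(0.004563807435234246)) out (array([0.51731054, 0.20307609, 0.11403496]), np.float64(0.004909431920205735))
collar scene/wrist (array([0.48847113, 0.20981836, 0.07301221]), np.float64(0.0011848779945821523)) side/wrist (array([0.48928455, 0.20902548, 0.07142931]), np.float64(0.0011635066489497333))
[] []Traceback (most recent call last):
  File "<stdin>", line 9, in <module>
IndexError: list index out of range
```

The triangulated top is at about 0.1147, against 0.1125 expected for home. That leaves 2 mm in doubt, so I press centrally on the top with the shut fingers to settle it.

```bash
python3 -m crank '[{"fingers":-1,"dx":0,"dy":0,"dz":0,"spin":0},{"fingers":-1,"dx":0,"dy":0,"dz":0,"spin":0},{"fingers":-1,"dx":0,"dy":0,"dz":0,"spin":0},{"fingers":-1,"dx":0,"dy":0,"dz":0,"spin":0},{"fingers":-1,"dx":0,"dy":0,"dz":0,"spin":0}]'
python3 -m crank '[{"fingers":-1,"dx":0,"dy":0,"dz":0,"spin":0},{"fingers":-1,"dx":0,"dy":0,"dz":0.15,"spin":0},{"fingers":-1,"dx":0,"dy":0,"dz":0.3,"spin":0},{"fingers":-1,"dx":0,"dy":0,"dz":0.5,"spin":0},{"fingers":-1,"dx":0,"dy":0,"dz":0.66,"spin":0}]'
python3 -m crank '[{"fingers":-1,"dx":0,"dy":0,"dz":0.03,"spin":0},{"fingers":-1,"dx":0,"dy":0,"dz":0.05,"spin":0},{"fingers":-1,"dx":0,"dy":0,"dz":0.07,"spin":0},{"fingers":-1,"dx":0,"dy":0,"dz":0.07,"spin":0}]'
```

```text
t: 11.85
tcp_pos: [0.489, 0.2087, 0.2076]
tool_rot: [0.099, 0.995, -0.0, -0.0]
ft_force: [-0.4, -0.9, -0.2]
opening: 0.058
t: 12.35
tcp_pos: [0.4888, 0.2086, 0.1277]
tool_rot: [0.099, 0.995, -0.0, -0.0]
ft_force: [0.2, 0.9, 0.1]
opening: 0.0174
t: 12.75
tcp_pos: [0.4896, 0.2088, 0.121]
tool_rot: [0.099, 0.995, 0.0, 0.001]
ft_force: [-0.8, -0.2, -0.2]
opening: 0.0005
```

```bash
python3 -m crank '[{"fingers":-1,"dx":0,"dy":0,"dz":0.02,"spin":0},{"fingers":-1,"dx":0,"dy":0,"dz":0.03,"spin":0},{"fingers":-1,"dx":0,"dy":0,"dz":0.03,"spin":0}]'
python3 -m crank '[{"fingers":-1,"dx":0,"dy":0,"dz":0.02,"spin":0},{"fingers":-1,"dx":0,"dy":0,"dz":0.02,"spin":0}]'
```

```text
t: 13.05
tcp_pos: [0.4891, 0.2087, 0.1167]
tool_rot: [0.099, 0.995, 0.0, 0.0]
ft_force: [-0.6, 0.4, 0.0]
opening: 0.0004
t: 13.25
tcp_pos: [0.4895, 0.2088, 0.1148]
tool_rot: [0.099, 0.995, 0.0, 0.001]
ft_force: [-0.7, -0.5, 3.6]
opening: 0.0003
```

```bash
python3 -m crank '[{"fingers":-1,"dx":0,"dy":0,"dz":0.01,"spin":0},{"fingers":-1,"dx":0,"dy":0,"dz":0.01,"spin":0}]'
python3 -m crank '[{"fingers":-1,"dx":0,"dy":0,"dz":0.01,"spin":0},{"fingers":-1,"dx":0,"dy":0,"dz":0.01,"spin":0}]'
```

```text
t: 13.45
tcp_pos: [0.4896, 0.2088, 0.1147]
tool_rot: [0.098, 0.995, 0.0, 0.001]
ft_force: [-3.8, -0.3, 12.1]
opening: 0.0003
t: 13.65
tcp_pos: [0.4897, 0.2089, 0.1146]
tool_rot: [0.098, 0.995, 0.0, 0.001]
ft_force: [-6.1, -1.4, 20.8]
opening: 0.0007
```

It contacts at 0.1147 and moves only 0.2 mm under 21 N, after the 48 N push earlier, so it is against a hard stop. I retreat and do a last check.

```bash
python3 -m crank '[{"fingers":-1,"dx":0,"dy":0,"dz":-0.2,"spin":0},{"fingers":-1,"dx":0,"dy":0,"dz":-0.6,"spin":0},{"fingers":-1,"dx":0,"dy":0,"dz":-0.9,"spin":0},{"fingers":-1,"dx":0,"dy":0,"dz":-0.9,"spin":0},{"fingers":-1,"dx":0,"dy":0,"dz":-0.9,"spin":0}]'
python3 - <<'E'
from h import *
W=shot('wrist');A=shot('scene','s6.png')
im=W['image'].astype(int)
w=((im.min(2)>130)&(im.max(2)-im.min(2)<45)).astype(np.uint8)
n,l,st,ce=cv2.connectedComponentsWithStats(w)
p=proj(W,[.502,.206,.1147]);print('pred',p)
for k in range(1,n):
  if np.hypot(*(ce[k]-p))<40 and st[k][4]>60:
    yy,xx=np.nonzero(l==k);P=np.array([onz(W,u,v,.1147)[:2] for u,v in zip(xx,yy)])*1000
    g=cv2.fitLine(P.astype(np.float32),cv2.DIST_L2,0,.01,.01).ravel();d=g[:2]*np.sign(g[0]);t=(P-g[2:])@d
    print(st[k],np.degrees(np.arctan2(d[1],d[0])),g[2:]+t.min()*d,t.max()-t.min())
E
```

```text
t: 14.15
tcp_pos: [0.4894, 0.2088, 0.2204]
tool_rot: [0.099, 0.995, 0.0, 0.001]
ft_force: [-0.3, -0.3, -1.1]
opening: 0.0003
pred [np.float64(326.8787375063838), np.float64(262.5691268538244)]
```

View pics/s6.png

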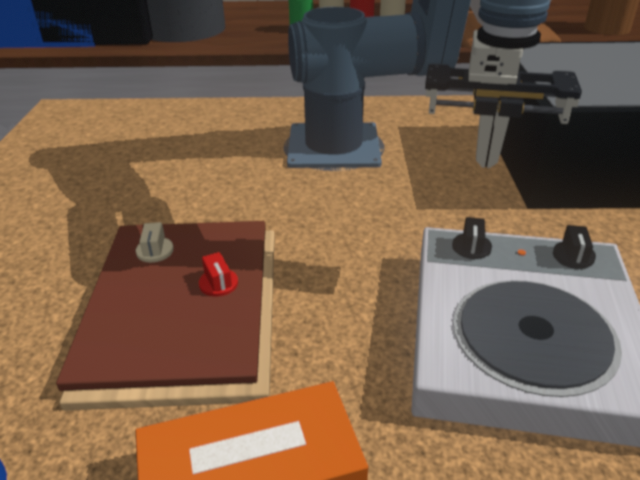

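The scene view shows the black knob on the spindle at (474,237), matching the other hotplate knob at (577,245). The red and cream knobs have not moved, and the gripper is clear. I hand the job in.

```bash
python3 -c "
from rig import order;print(order.sign_off())"
```

```text
the job is handed in; nothing more can be done
None
```

I fitted the black knob onto the hotplate spindle, let go, backed the gripper off and handed the job in at about 14 s. I believe it is fully home, but one height check was about 2 mm off.

- **Alignment:** The tool held the knob's line at -11.2°, against -11.0° to -11.7° measured for the collar's mark. After release the pictures showed them pointing the same way by eye. My two scripted measurements of the line after release found no line blob, so there is no number for it.
- **Seating:** I pushed to 48 N with the knob in the grip. After letting go, I pressed its top with the shut fingers, and it moved about 0.2 mm up to 21 N, so it is against a hard stop. I did not pull-test it or see the snap itself.
- **Height disagreement:** The top of the knob is at z = 0.1147. My collar estimate of about 0.0725 predicted 0.1125. A separate reading of the mark gave 0.074, which fits better. The calibration is only good to about 2 mm, so I took the hard stop as home.
- **Other knobs:** The red and cream knobs lie where they were on the board.

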